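Free the lathe spindle: park the locking pin

ROBOT

A 6-joint arm with a two-finger parallel gripper is mounted at the origin on the work surface. World frame = base frame: x ahead of the robot, y to its left, z up, the work surface at z = 0. Lengths are in m, angles in rad, forces in N, time in s.
With the tool pointing down it reaches from about 0.25 to 0.775 m from the base axis. Payload 4 kg.
Tool frame: the origin (TCP) lies at the very end of the fingers, on their centre line; the grasp point (between the pads) lies 19 mm behind it (robot.pinch_z is the distance from the TCP to the grasp point, in m); z points along the fingers, y is the line along which they close (so a half turn about z gives the same grasp; the last joint's range is limited). The gripper opens to 94 mm and grips with 3 to 60 N. Pads are 16 mm wide; open, the fingers measure 119 mm over their backs; the gripper's body (75 mm by 177 mm) begins 78 mm behind the grasp point.
Start: joints at [-1.317, 0.087, 1.371, -0, 1.684, -0.103], TCP at [0.192, -0.515, 0.206] pointing down, gripper open.
Joint ranges: [-3.1, 3.1], [-0.76, 2.03], [0.27, 2.55], [-1.08, 4.22], [0.17, 2.65], [-2.57, 2.57]. Speed limits (rad/s): [2.79, 2.79, 3.14, 3.14, 3.14, 3.14].

INTERFACE

Orientations are given as [roll, pitch, yaw] about the fixed x, y, z axes, in that order (R = Rz(yaw) Ry(pitch) Rx(roll)).
In Python, from bench import robot gives the robot as it stands.
- The arm moves only by the tool arm_command, never from a script. Its argument "targets" is one flat list of numbers, 7 for each row, row after row: the turn, a rotation vector about the tool's x, y, z in degrees, then the shift along the tool's x, y, z in mm, then the closure, from -1 (fully open) to 1 (shut). In form: [ax, ay, az, x, y, z, hand, ax, ay, az, x, y, z, hand, ...]. A call has 1 to 20 rows; each row is the pose to reach, as a shift and turn from the pose commanded when the call began, along the tool's axes at that moment; what a row does not reach only later rows make up. A row lasts 1/10 s, in which the tool goes at most 50 mm and 8.59 degrees, less where a joint would pass 70% of its speed; a pose out of reach is approached as far as the arm can. A call with a gripper value outside its range is refused whole. The fingers move at their own pace and stop on an object; the grip force is fixed at half the most. Time passes only in rows, so rows that repeat a pose let the fingers close. It gives the time, the measured TCP pose, the force, the opening and the grip force at its end, in the units of the state.
- robot.get_obs(): the state, without advancing time (a new reading comes with each control period).
- robot.snapshot(name): name is "side" or "top"; returns a dict with "color" (480x640x3 uint8, red, green, blue), "range_z" (480x640 float32, m along the optical axis (not along the pixel's ray), 0 where there is no reading), "fx", "fy", "cx", "cy" (pixels), "T" (4x4, takes a point from camera to world coordinates). Camera axes: x right, y down, z forward; pixel columns grow to the right and rows downward; lengths in m; the calibration is good to about 2 mm. A picture is of the moment at which its call begins.
- robot.close_job(): hands the job in; it is judged then, once.
The state is a dict: "time": time; "joint_positions": joint angles; "qvel": joint speeds; "joint_torque": joint torques, N m; "tool_pos": TCP position; "ee_rot": TCP orientation; "wrist_force": force on the tool from outside, world axes, zero at the start; "wrist_torque": the same for the moment, N m; "width": finger opening in m; "finger_force": force on a finger pad.
Only numpy, scipy, OpenCV 4.12 (cv2) and the standard library are available. Lean on these libraries where they do the work, as an engineer would, in place of code of your own. Each camera call takes 0.05 s, during which the arm holds its last target. There are 200 camera calls.

TASK

Free the lathe's spindle: draw the T-handled locking pin out of the slanted bush on the chuck and park it in the notch of the pin stand, its neck at the back of the notch and hanging upright by its collar on the plate. The plate is clamped at no fixed height, so feel or look for it, set the pin down gently and let go only when its collar rests. Do not bump the lamp over the chuck, and leave the other things on the bench where they are.

Things in the scene. Friction and masses are not known exactly. Their poses are not given: they have to be found in the camera images.
- pin: steel T-handled locking pin, 104 mm long, 0.16 kg. Origin at the centre of its foot's end, z along the pin to the handle. Round foot 18 mm diameter to z = 26 mm, neck 9 mm to z = 50, collar 26 mm to z = 56, stem 16 mm to z = 104; cross bar 8 mm thick, 70 mm long along the pin's x, at z = 98. At the start the foot stands 28 mm deep in the bush, the pin leaning about 39 degrees to the lathe's -x
- pin_foot (a point): centre of the foot's end face (the pin's origin)
- pin_neck (a point): on the pin's axis, in the neck, 4 mm below the underside of the collar (z = 46 mm on the pin)
- pin_stem (a point): on the pin's axis, at the middle of the part of the stem that can be gripped (z = 80 mm on the pin), with the fingers closing along the pin's y, either side of the cross bar
- lathe: small bench lathe, fixed; origin on the bench under the chuck, y along the spindle (headstock at +y, tailstock at -y, 380 mm long overall), -x towards the operator. Spindle 95 mm above the bench, chuck 110 mm diameter, headstock top 145 mm high
- bush_mouth (a point): centre of the mouth of the bush in which the pin stands: 20 mm bore, 33 mm outside, 28 mm deep (the pin has some play), its axis square to the spindle and leaning 35 degrees from vertical towards the lathe's -x
- lamp_bar (a point): middle of the lamp bar over the chuck: 18 mm thick, 300 mm long, parallel to the spindle, 302 mm above the bench, 62 mm to the lathe's -x side of the spindle. It is right above the pin, which can be reached only with the tool leaning like the pin
- lamp: the lamp, fixed to the lathe, with the lathe's origin and axes: the bar, and at each end (y = +160 and -160 mm) a 12 mm tube sloping back and down from the bar to 250 mm height at x = +85 mm and then straight down
- stand: pin stand, fixed; origin on the bench below the parking place. Base 12 mm high, x from -50 to +100 mm, 90 mm wide; a 16 mm post at x = +68, its top 147 mm high, carries a level aluminium plate with the notch, clamped so that its top is somewhere from 95 to 130 mm above the bench (not measured). Parked, the pin's axis is at about x = 0 to +2 mm, y = 0
- notch (a point): on the bench below the flat end of the notch (x = +7 mm on the stand). Plate 6 mm thick, x from -40 to +58 mm on the stand, 64 mm wide in front. The notch is a slot 13 mm wide along the stand's x, open at the plate's -x edge, flaring to about 30 mm over the outermost 14 mm. The neck fits the slot; foot and collar do not
- tin: blue tin, 68 mm across, 62 mm high, origin under its centre; leave it where it is
- bearing: ball bearing lying flat, 52 mm across, 15 mm high, origin under its centre; leave it where it is
- screwdriver: screwdriver lying on the bench, about 200 mm long; leave it where it is
- wrench: wrench lying on the bench; leave it where it is
- spray: upright spray bottle, 56 mm across, 160 mm high, origin under its centre; leave it where it is
- pulley: aluminium belt pulley lying flat, 64 mm across, 34 mm high, origin under its centre; leave it where it is
There are look-alikes about, which are no part of the job. What is shaped like the pin but brown, orange or red is not meant.

How it is judged:
By the outcome, as a careful person would: the job done as asked, in the order asked, and still so for the second after the job is handed in, with the robot touching nothing.
It also fails if it takes over 64 s, if anything falls off the work surface, if the arm or the gripper's body presses on something with over 40 N, if the wrist force passes 120 N, or if a joint passes its speed limit or range.

## Working session

There is one attempt and no reset: what is moved stays moved. The work goes in short steps, Python scripts to look and compute and a tool call to move; the robot and the scene stay as the last step left them, time stands still between calls to the robot, and variables do not carry over. Pictures are saved under pics/ and viewed, at most 10 in all, crops included, and the job is handed in when it is done.

Besides the shell and the picture viewer there is one more tool, called as name(argument=value, ...) on one line, values as JSON. arm_command: Moves the arm, as the interface text tells. Its arguments: {"type":"object","properties":{"targets":{"type":"array"}},"required":["targets"]}

```bash
ls; mkdir -p pics; cat > h.py <<'E'
import numpy as np, cv2
from bench import robot
from scipy.spatial.transform import Rotation as R
def snap(n):
    s=robot.snapshot(n); np.savez(f'{n}.npz',**{k:s[k] for k in s}); return s
def load(n): return dict(np.load(f'{n}.npz'))
def pts(s):
    v,u=np.mgrid[:480,:640]; z=s['range_z']
    c=np.stack([(u-s['cx'])/s['fx']*z,(v-s['cy'])/s['fy']*z,z,np.ones_like(z)],-1)
    p=(c@s['T'].T)[...,:3]; p[z==0]=np.nan; return p
def save(n,img): cv2.imwrite(f'pics/{n}.png',img[...,::-1])
E
python3 - <<'E'
from h import *
for n in('side','top'):
    s=snap(n); save(n+'0',s['color']); print(n,s['fx'],s['cx'],s['cy'],s['T'].round(3).tolist())
o=robot.get_obs(); print({k:np.round(v,3).tolist() for k,v in o.items()})
E
```

```text
pics
side 571.2985741098756 319.0574148356541 239.45998407963745 [[-0.975, -0.149, 0.163, 0.249], [-0.22, 0.67, -0.709, 0.95], [-0.004, -0.728, -0.686, 1.1], [0.0, 0.0, 0.0, 1.0]]
top 458.4331683563837 322.8390749148962 233.03888457902968 [[0.012, -0.979, 0.204, 0.257], [-1.0, -0.011, 0.007, 0.014], [-0.004, -0.204, -0.979, 1.185], [0.0, 0.0, 0.0, 1.0]]
{'time': 0.1, 'joint_positions': [-1.317, 0.088, 1.372, 0.0, 1.684, -0.103], 'qvel': [0.001, -0.001, -0.004, 0.001, 0.0, -0.0], 'joint_torque': [0.003, -34.125, -30.33, 0.072, 0.03, -0.0], 'tool_pos': [0.192, -0.515, 0.204], 'ee_rot': [-3.14, -0.0, 0.357], 'wrist_force': [-0.7, -0.346, -0.393], 'wrist_torque': [-0.014, 0.006, -0.023], 'finger_force': 0.0, 'width': 0.094}
```

View pics/side0.png

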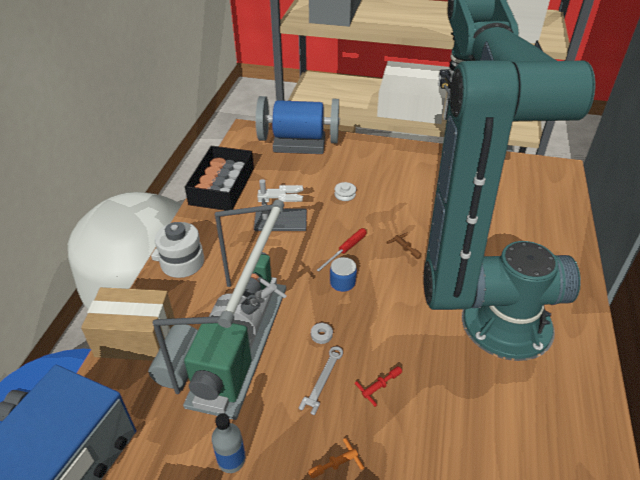

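View pics/top0.png

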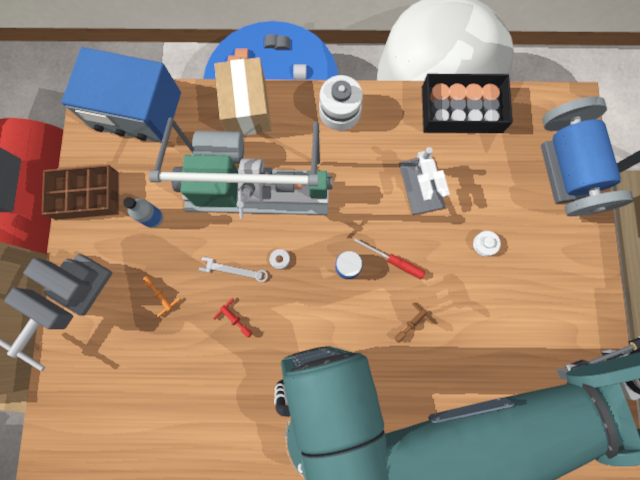

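The top view (right = -y, up = +x) shows the lathe around (250,180), its lamp bar from (155,177) to (315,180), and the stand around (428,180). In the side view, a grey T pin leans out of the chuck near (270,290). Look-alikes in the side view: red at (378,384), orange at (338,460) and brown at (405,243), all lying on the bench, so I exclude them by colour. I choose the grey one and check it in a close crop.

```bash
python3 - <<'E'
from h import *
t=load('top');s=load('side')
a=cv2.resize(s['color'][180:340,195:325],None,fx=3.4,fy=3.4,interpolation=2)
b=cv2.resize(t['color'][140:225,385:465],None,fx=3.9,fy=3.9,interpolation=2)
h=max(a.shape[0],b.shape[0]);pad=lambda i:np.pad(i,((0,h-i.shape[0]),(0,0),(0,0)))
save('crop1',np.hstack([pad(a),pad(b)]))
P=pts(t)
# lamp bar
m=np.zeros((480,640),bool);m[165:190,140:330]=1
q=P[m&(abs(P[...,2]-.308)<.012)];
xy=q[:,:2].astype(np.float32); l=cv2.fitLine(xy,cv2.DIST_HUBER,0,.01,.01).ravel();print('bar',len(q),l,q.min(0),q.max(0),np.median(q,0), np.percentile(q[:,2],[50,95]))
# stand
m[:]=0;m[140:225,385:465]=1
for lo,hi in((.09,.135),(.138,.155),(.008,.016)):
    k=m&(P[...,2]>lo)&(P[...,2]<hi);q=P[k]
    print(lo,len(q),np.median(q,0).round(4),q.min(0).round(3),q.max(0).round(3),cv2.minAreaRect(q[:,:2].astype(np.float32)*1000))
    print(np.histogram(q[:,2],10))
E
```

```text
bar 1624 [0.00716533 0.9999743  0.54942906 0.18586746] [0.53669088 0.03270788 0.29614812] [0.58387158 0.37089517 0.31700579] [0.54962368 0.20160078 0.3086112 ] [0.3086112  0.31315036]
0.09 884 [ 0.6238 -0.2371  0.1054] [ 0.567 -0.284  0.091] [ 0.693 -0.196  0.135] ((633.1690673828125, -240.188720703125), (124.00389862060547, 65.78101348876953), 14.419350624084473)
(array([ 10,  28, 199, 561,  64,   2,   8,   1,   6,   5]), array([0.09093335, 0.0953228 , 0.09971225, 0.1041017 , 0.10849115,
       0.1128806 , 0.11727005, 0.1216595 , 0.12604895, 0.1304384 ,
       0.13482785]))
0.138 39 [ 0.6768 -0.2296  0.147 ] [ 0.671 -0.237  0.139] [ 0.686 -0.223  0.15 ] ((678.2267456054688, -229.55274963378906), (13.599960327148438, 14.674362182617188), 83.50630187988281)
(array([2, 1, 3, 1, 3, 4, 5, 8, 6, 6]), array([0.13926173, 0.14036037, 0.14145901, 0.14255766, 0.1436563 ,
       0.14475494, 0.14585359, 0.14695223, 0.14805087, 0.14914952,
       0.15024816]))
0.008 1048 [ 0.6131 -0.2239  0.0117] [ 0.555 -0.298  0.008] [ 0.721 -0.181  0.016] ((645.7504272460938, -237.32025146484375), (170.21372985839844, 90.17713165283203), 13.228452682495117)
(array([ 58,  88, 115, 165, 154, 142, 119,  95,  61,  51]), array([0.00800036, 0.00879898, 0.00959759, 0.0103962 , 0.01119482,
       0.01199343, 0.01279205, 0.01359066, 0.01438928, 0.01518789,
       0.01598651]))
```

View pics/crop1.png

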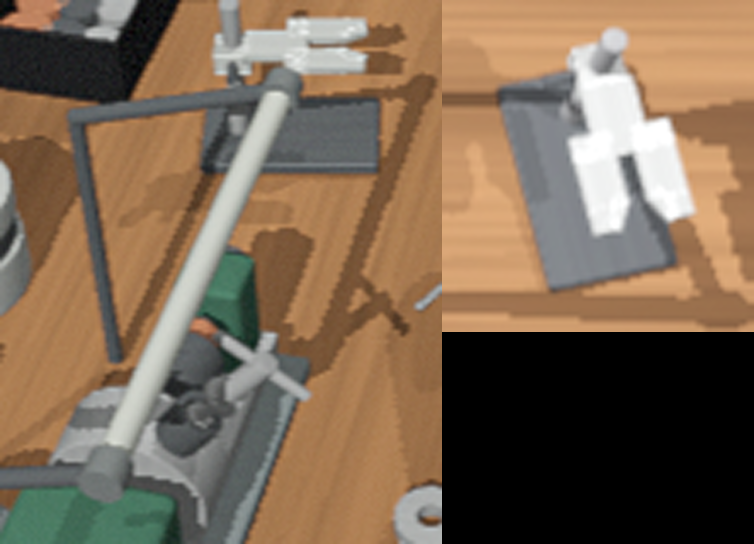

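The crop confirms a steel-grey T pin in the bush. Its cross bar runs from side pixel (260,280) to (285,296), with the stem between them. The slot of the stand opens towards the robot. Next I measure the pin and plate in 3D.

```bash
python3 - <<'E'
from h import *
t=load('top');s=load('side')
P=pts(s)
# pin points in side view
for v in range(276,306,2):
    print(v,[ (u,*(P[v,u]*1000).round().astype(int)) for u in range(252,290,4)])
E
python3 - <<'E'
from h import *
t=load('top');s=load('side')
for n,S,(r0,r1,c0,c1) in(('top',t,(140,225,385,465)),('side',s,(170,215,250,315))):
    P=pts(S);hsv=cv2.cvtColor(S['color'],cv2.COLOR_RGB2HSV)
    m=np.zeros((480,640),bool);m[r0:r1,c0:c1]=1
    m&=(hsv[...,1]<40)&(hsv[...,2]>195)&(P[...,2]>.085)&(P[...,2]<.135)
    q=P[m];z=np.median(q[:,2]);print(n,len(q),z,np.percentile(q[:,2],[5,25,75,95]))
    # ray cast mask onto plate top z
    zt=.1065
    v,u=np.nonzero(m);d=np.stack([(u-S['cx'])/S['fx'],(v-S['cy'])/S['fy'],np.ones(len(u))],-1)@S['T'][:3,:3].T
    o=S['T'][:3,3];w=o+d*((zt-o[2])/d[:,2:])
    print(cv2.minAreaRect((w[:,:2]*1000).astype(np.float32)))
    np.save(n+'_plate.npy',w[:,:2])
    e=np.round(w*1000).astype(int)
    g=np.zeros((45,50),int); 
    for a in e: 
        i=(705-a[0])//3; j=(-180-a[1])//3
        if 0<=i<50 and 0<=j<45: g[j,i]=1
    for i in range(50): print(705-3*i,''.join('.#'[k] for k in g[:,i]))
E
```

```text
276 [(252, np.int64(610), np.int64(86), np.int64(113)), (256, np.int64(602), np.int64(81), np.int64(109)), (260, np.int64(601), np.int64(58), np.int64(86)), (264, np.int64(591), np.int64(56), np.int64(86)), (268, np.int64(586), np.int64(43), np.int64(74)), (272, np.int64(599), np.int64(-22), np.int64(3)), (276, np.int64(590), np.int64(-27), np.int64(0)), (280, np.int64(579), np.int64(-27), np.int64(2)), (284, np.int64(569), np.int64(-30), np.int64(1)), (288, np.int64(559), np.int64(-34), np.int64(0))]
278 [(252, np.int64(604), np.int64(102), np.int64(124)), (256, np.int64(600), np.int64(88), np.int64(110)), (260, np.int64(544), np.int64(202), np.int64(244)), (264, np.int64(591), np.int64(57), np.int64(80)), (268, np.int64(587), np.int64(43), np.int64(66)), (272, np.int64(585), np.int64(18), np.int64(40)), (276, np.int64(576), np.int64(14), np.int64(38)), (280, np.int64(577), np.int64(-22), np.int64(-1)), (284, np.int64(567), np.int64(-23), np.int64(1)), (288, np.int64(558), np.int64(-29), np.int64(-3))]
280 [(252, np.int64(603), np.int64(106), np.int64(122)), (256, np.int64(597), np.
[... 11248 characters left out ...]

597 .............######.......#.##.##............
594 .............##.##.##.....#.##.##............
591 .............##.##.##......#####.#...........
588 .............#.##.##.#......#.##.#...........
585 .............#.##.##........#.##.#...........
582 ..............##.##.#........##.#............
579 ..............##.##.#........#...............
576 ..............##.#.#.........................
573 ..............#.##.#.........................
570 .............................................
567 .............................................
564 .............................................
561 .............................................
558 .............................................
```

```bash
cat >> h.py <<'E'
def frame(z,yw):  # tool rotation with z dir and y near yw
    z=np.array(z)/np.linalg.norm(z); y=np.array(yw)-np.dot(yw,z)*z; y/=np.linalg.norm(y)
    return np.stack([np.cross(y,z),y,z],1)
def rel(p0,R0,p1,R1):
    print(R.from_matrix(R0.T@R1).as_rotvec(degrees=True).round(2), (R0.T@(np.array(p1)-p0)*1000).round(1))
def cur():
    o=robot.get_obs(); return np.array(o['tool_pos']),R.from_euler('xyz',o['ee_rot']).as_matrix(),o
E
python3 - <<'E'
from h import *
p0=np.array([.192,-.515,.206]);R0=R.from_euler('xyz',[np.pi,0,.357]).as_matrix()
Rd=frame([0,0,-1],[0,-1,0]); rel(p0,R0,[.42,.1,.33],Rd)
Rt=frame([.629,0,-.777],[0,-1,0]); rel(np.array([.42,.1,.33]),Rd,[.474,.2,.279],Rt)
E
```

```text
[ 0.   -0.   20.45] [ 428.5 -496.5 -124. ]
[ 0.   38.99  0.  ] [  54. -100.   51.]
```

arm_command(targets=[0,0,0,0,0,-124,-0.3,0,0,0,0,0,-124,-0.3,0,0,0,0,0,-124,-0.3,0,0,20.5,428,-496,-124,-0.3,0,0,20.5,428,-496,-124,-0.3,0,0,20.5,428,-496,-124,-0.3,0,0,20.5,428,-496,-124,-0.3,0,0,20.5,428,-496,-124,-0.3,0,0,20.5,428,-496,-124,-0.3,0,0,20.5,428,-496,-124,-0.3,0,0,20.5,428,-496,-124,-0.3,0,0,20.5,428,-496,-124,-0.3,0,0,20.5,428,-496,-124,-0.3,0,0,20.5,428,-496,-124,-0.3,0,0,20.5,428,-496,-124,-0.3,0,0,20.5,428,-496,-124,-0.3,0,0,20.5,428,-496,-124,-0.3,0,0,20.5,428,-496,-124,-0.3,0,0,20.5,428,-496,-124,-0.3])

```text
time: 2.0
tool_pos: [0.4197, 0.098, 0.3293]
ee_rot: [3.141, 0.001, -0.002]
wrist_force: [0.7, 0.6, -0.7]
width: 0.0607
finger_force: 0.0
```

arm_command(targets=[0,39,0,54,-100,51,-0.3,0,39,0,54,-100,51,-0.3,0,39,0,54,-100,51,-0.3,0,39,0,54,-100,51,-0.3,0,39,0,54,-100,51,-0.3,0,39,0,54,-100,51,-0.3,0,39,0,54,-100,51,-0.3,0,39,0,54,-100,51,-0.3,0,39,0,54,-100,51,-0.3])

```text
time: 2.9
tool_pos: [0.4753, 0.1981, 0.2799]
ee_rot: [-3.141, -0.682, -0.004]
wrist_force: [0.8, -0.1, -0.7]
width: 0.0614
finger_force: 0.0
```

```bash
python3 - <<'E'
from h import *
p,Rr,o=cur(); print(p,o['joint_positions'])
s=snap('side');t=snap('top')
a=cv2.resize(s['color'][180:330,195:345],(560,560),interpolation=2)
save('pre',a)
P=pts(s);k=np.zeros((480,640),bool);k[274:306,250:290]=1
# bar points and stem points, in 3D box
q=P[k&(P[...,1]>.18)&(P[...,1]<.23)&(P[...,2]>.15)&(P[...,0]>.48)&(P[...,0]<.575)]
ax=np.array([-.629,0,.777]);c=np.array([-.777,0,-.629]);o_=np.array([.520,.2,.2225])
a_=(q-o_)@ax*1e3;b_=(q-o_)@c*1e3
bar=abs(a_)<9
print('bar',bar.sum(),'ext',np.percentile(b_[bar],[1,50,99]),'y',np.median(q[bar,1]),'a',np.median(a_[bar]))
fl=np.polyfit(b_[bar],a_[bar],1);print('slope',fl, np.polyfit(b_[bar],q[bar,1]*1e3,1))
for lo,hi in((-48,-40),(-40,-30),(-30,-20),(-20,-10)):
    m=(a_>lo)&(a_<hi);print(lo,m.sum(),np.percentile(b_[m],[3,50,97]).round(1),np.percentile(q[m,1]*1e3,[3,50,97]).round(1))
E
```

```text
[0.47529254 0.19812347 0.27988381] [ 0.48680952 -0.44187607  1.8261779  -0.32941565  1.15666175  2.10061201]
bar 166 ext [-34.24929082  -1.18853651  34.32228273] y 0.20498923934349672 a 1.7890452037766078
slope [0.03320002 0.840969  ] [1.93325238e-02 2.04737299e+02]
-48 63 [-10.8  -3.2  12.1] [194.7 208.1 214.7]
-40 28 [-5.6 -1.2  6.3] [202.6 208.6 211. ]
-30 21 [-6.9 -2.5  6.3] [200.8 207.4 209.9]
-20 21 [-7.2 -3.3  6.5] [202.2 208.  210.6]
```

View pics/pre.png

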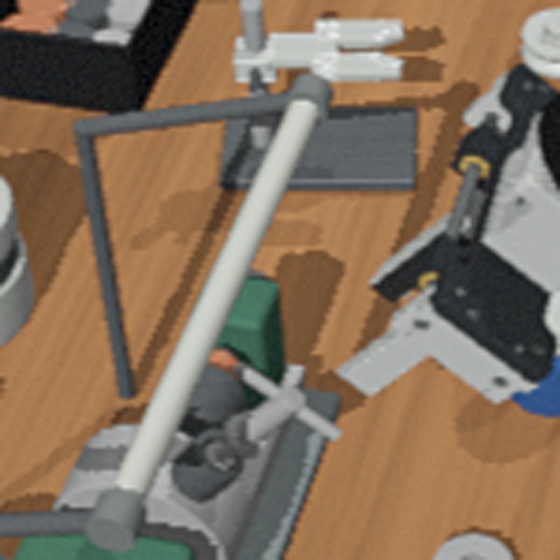

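The crop shows the open fingers at (355,370) and (395,280), in line with the pin's axis and either side of the cross bar's plane. The bar spans 68 mm, as expected. The grip needs 4 mm more towards +y.

arm_command(targets=[0,0,0,-1,-4,25,-0.3,0,0,0,-1,-4,50,-0.3,0,0,0,-1,-4,70,-0.3,0,0,0,-1,-4,85,-0.3,0,0,0,-1,-4,97,-0.3,0,0,0,-1,-4,104,-0.3,0,0,0,-1,-4,108,-0.3,0,0,0,-1,-4,108,-0.3,0,0,0,-1,-4,108,-0.3])

```text
time: 3.9
tool_pos: [0.5414, 0.2029, 0.1947]
ee_rot: [-3.141, -0.682, -0.001]
wrist_force: [-0.3, 0.5, -1.2]
width: 0.0614
finger_force: 0.0
```

```bash
python3 - <<'E'
from h import *
s=snap('side')
save('atpin',cv2.resize(s['color'][235:325,230:350],(720,540),interpolation=2))
E
```

```text
(no output)
```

View pics/atpin.png

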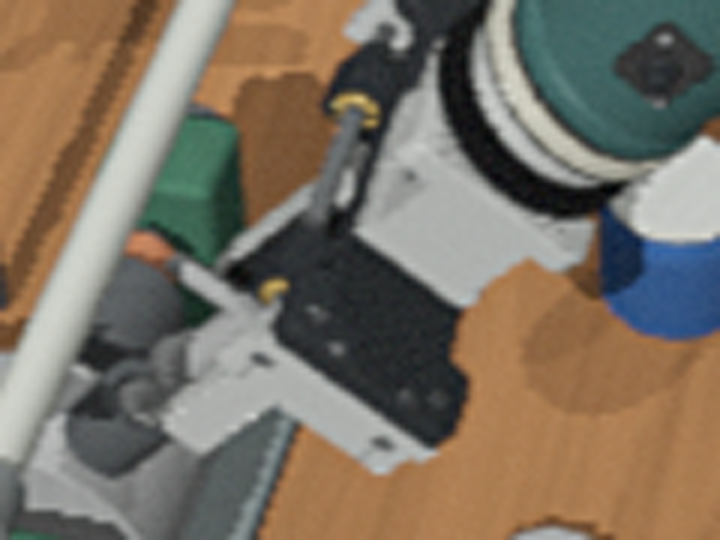

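The picture shows the stem between the fingers at about (220,340), with the collar just below the tips at (165,365). The lamp bar is clear of the gripper. I close now.

arm_command(targets=[0,0,0,0,0,0,1,0,0,0,0,0,0,1,0,0,0,0,0,0,1,0,0,0,0,0,0,1,0,0,0,0,0,0,1,0,0,0,0,0,0,1,0,0,0,0,0,0,1])

```text
time: 4.65
tool_pos: [0.5412, 0.202, 0.1938]
ee_rot: [3.139, -0.681, -0.0]
wrist_force: [0.3, -2.4, -0.1]
width: 0.0153
finger_force: 29.9
```

arm_command(targets=[0,0,0,0,0,-3,1,0,0,0,0,0,-7,1,0,0,0,0,0,-11,1,0,0,0,0,0,-15,1])

```text
time: 5.05
tool_pos: [0.5317, 0.2023, 0.2058]
ee_rot: [3.14, -0.681, -0.001]
wrist_force: [3.8, -2.8, -1.9]
width: 0.0156
finger_force: 29.9
```

arm_command(targets=[0,0,0,0,0,-6,1,0,0,0,0,0,-12,1,0,0,0,0,0,-20,1,0,0,0,0,0,-30,1,0,0,0,0,0,-42,1,0,0,0,0,0,-50,1,0,0,0,0,0,-50,1])

```text
time: 5.75
tool_pos: [0.5002, 0.2035, 0.2467]
ee_rot: [-3.139, -0.684, -0.001]
wrist_force: [1.1, -0.8, -1.0]
width: 0.0153
finger_force: 29.9
```

```bash
python3 - <<'E'
from h import *
p,Rr,o=cur(); print(p,o['ee_rot'],o['width'],o['joint_positions'])
R0=Rr
# rise back and tilt upright: TCP (.42,.15,.33)
Rd=frame([0,0,-1],[0,-1,0]);p1=np.array([.42,.1,.30]);rel(p,R0,p1,Rd)
y=np.radians(15);ex=np.array([np.cos(y),np.sin(y),0]);Rs=frame([0,0,-1],[np.sin(y),-np.cos(y),0])
org=np.array([.6195,-.246,0])-.007*ex
for d in(.085,0):
  p2=org-d*ex+[0,0,.065+.061]; print(p2); rel(p1,Rd,p2,Rs)
E
```

```text
[0.50018576 0.20346998 0.24674056] [-3.13941136e+00 -6.83789627e-01 -1.38152479e-03] 0.015310732722896599 [ 0.46467849 -0.38159116  1.8532904  -0.32844027  1.0634374   2.10644792]
[-9.000e-02 -3.918e+01 -3.000e-02] [-28.4 103.4 -92.1]
[ 0.53063482 -0.26981135  0.126     ]
[  0.   0. -15.] [110.6 369.8 174. ]
[ 0.61273852 -0.24781173  0.126     ]
[  0.   0. -15.] [192.7 347.8 174. ]
```

arm_command(targets=[0,0,0,0,0,-35,1,0,0,0,0,0,-60,1,0,-39,0,-28,103,-92,1,0,-39,0,-28,103,-92,1,0,-39,0,-28,103,-92,1,0,-39,0,-28,103,-92,1,0,-39,0,-28,103,-92,1,0,-39,0,-28,103,-92,1,0,-39,0,-28,103,-92,1,0,-39,0,-28,103,-92,1])

```text
time: 6.75
tool_pos: [0.4199, 0.1001, 0.2985]
ee_rot: [3.141, -0.002, -0.0]
wrist_force: [1.1, 0.2, -1.6]
width: 0.0156
finger_force: 29.9
```

arm_command(targets=[0,0,-15,111,370,110,1,0,0,-15,111,370,110,1,0,0,-15,111,370,110,1,0,0,-15,111,370,110,1,0,0,-15,111,370,110,1,0,0,-15,111,370,110,1,0,0,-15,111,370,110,1,0,0,-15,111,370,110,1,0,0,-15,111,370,110,1,0,0,-15,111,370,110,1,0,0,-15,111,370,110,1,0,0,-15,111,370,110,1])

```text
time: 7.95
tool_pos: [0.5314, -0.2685, 0.1901]
ee_rot: [3.14, -0.002, 0.263]
wrist_force: [-0.4, -0.9, -0.3]
width: 0.0158
finger_force: 29.9
```

```bash
python3 - <<'E'
from h import *
p,Rr,o=cur(); print(p,o['ee_rot'],o['width'])
s=snap('side');t=snap('top')
a=cv2.resize(s['color'][130:250,240:400],(640,480),interpolation=2)
save('prestand',a)
# pin pixels below the gripper: column scan in 3D box
P=pts(s)
for lo in np.arange(p[2]-.061,p[2]+.0,.006):
    m=(abs(P[...,0]-p[0])<.03)&(abs(P[...,1]-p[1])<.03)&(P[...,2]>lo)&(P[...,2]<lo+.006)
    if m.sum():
        q=P[m]; v,u=np.nonzero(m); print(round(lo,3),m.sum(),np.median(q,0).round(4),q[:,0].min().round(4),q[:,0].max().round(4),u.min(),u.max(),v.min(),v.max())
E
```

```text
[ 0.53143892 -0.26846211  0.19012872] [ 3.13998148e+00 -2.07014186e-03  2.63009688e-01] 0.015803714573520884
0.129 7 [ 0.5288 -0.2612  0.1333] 0.522 0.5341 316 321 184 186
0.135 14 [ 0.5274 -0.2625  0.1379] 0.5197 0.5349 316 321 182 185
0.141 6 [ 0.5319 -0.2639  0.1443] 0.5242 0.5385 315 320 180 182
0.147 23 [ 0.5286 -0.264   0.1497] 0.5204 0.5387 315 321 178 182
0.153 7 [ 0.53   -0.2666  0.1544] 0.5206 0.5361 316 321 177 179
0.159 6 [ 0.5293 -0.2638  0.1613] 0.5266 0.5323 317 319 175 177
0.165 5 [ 0.5291 -0.2636  0.1678] 0.5265 0.5314 317 319 174 175
0.171 5 [ 0.523  -0.2661  0.1756] 0.5196 0.5409 314 322 171 173
0.177 27 [ 0.5287 -0.2615  0.1802] 0.5197 0.5423 314 322 168 173
0.183 11 [ 0.5286 -0.2608  0.1853] 0.517 0.5377 315 322 169 172
```

View pics/prestand.png

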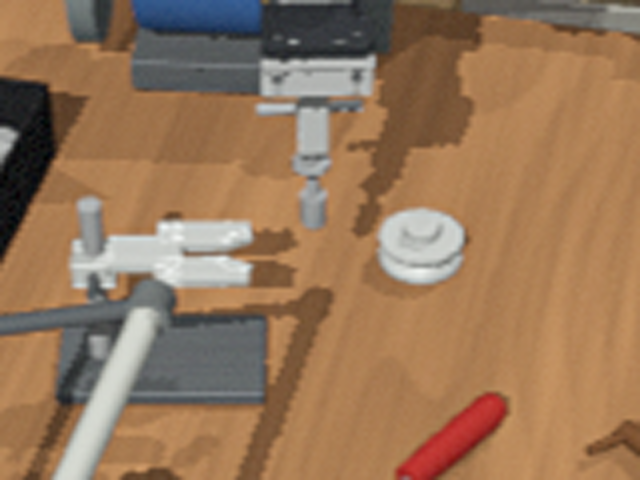

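The picture shows the pin hanging upright at (313,165), with the cross bar above it at (310,106). The plate's slot mouth faces it at (250,252). I refine the slot line from the top view, using unobstructed pixels, before going in.

```bash
python3 - <<'E'
from h import *
t=load('top')   # newest; check gripper isn't over the slot
S=t;hsv=cv2.cvtColor(S['color'],cv2.COLOR_RGB2HSV)
save('topstand',cv2.resize(S['color'][135:235,380:480],(500,500),interpolation=2))
# plane-rectified view of z=.106, 0.5 mm/px, stand-ish axes yaw 15
y=np.radians(15);ex=np.array([np.cos(y),np.sin(y)]);ey=np.array([-ex[1],ex[0]])
O=np.array([.6127,-.2478])
xs=np.arange(-45,25,.5);ys=np.arange(-40,40,.5)
X,Y=np.meshgrid(xs,ys,indexing='ij')
w=O+(X[...,None]*ex+Y[...,None]*ey)/1e3
W=np.dstack([w,np.full(X.shape,.106)])
T=np.linalg.inv(S['T']);c=W@T[:3,:3].T+T[:3,3]
u=(c[...,0]/c[...,2]*S['fx']+S['cx']).astype(np.float32);v=(c[...,1]/c[...,2]*S['fy']+S['cy']).astype(np.float32)
for n in('color',):
    g=cv2.remap(S['color'],u,v,1).astype(float).mean(2)
thr=165
for i in range(0,len(xs),8):
    r=g[i]; print(xs[i],'len mean',r.mean().round(),end=' ')
    b=r>thr; d=np.flatnonzero(np.diff(b.astype(int))); print([round(float(ys[k]+.5*(r[k]-thr)/(r[k]-r[k+1])),1) for k in d])
E
```

```text
-45.0 len mean 126.0 [-38.9]
-41.0 len mean 123.0 []
-37.0 len mean 128.0 [26.1, 36.5]
-33.0 len mean 128.0 [25.7, 36.8]
-29.0 len mean 124.0 [25.8, 36.4]
-25.0 len mean 121.0 [25.8, 36.8]
-21.0 len mean 118.0 [25.8, 36.3]
-17.0 len mean 118.0 [25.4, 36.2]
-13.0 len mean 113.0 [25.6, 36.2]
-9.0 len mean 107.0 [25.3, 36.0]
-5.0 len mean 124.0 [-29.6, -26.2, 25.6, 35.7]
-1.0 len mean 147.0 [-33.8, -13.6, 25.1, 35.5]
3.0 len mean 153.0 [-35.2, -12.1, 24.0, 35.7]
7.0 len mean 179.0 [-35.5, -9.8, 19.0, 35.4]
11.0 len mean 228.0 [-34.2, 35.9]
15.0 len mean 232.0 [-33.5, 35.4]
19.0 len mean 230.0 [-33.3, 34.9]
23.0 len mean 227.0 [-33.0, 35.0]
```

View pics/topstand.png

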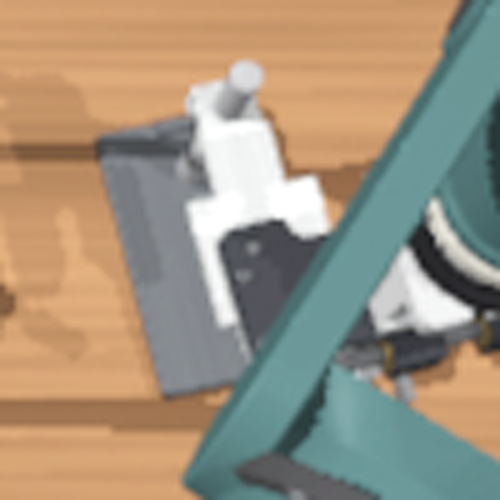

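The top view shows the gripper covering the slot, so I use the first top picture instead.

```bash
python3 - <<'E'
from h import *
S=load('top');img=cv2.imread('pics/top0.png')[...,::-1].copy()
y=np.radians(15);ex=np.array([np.cos(y),np.sin(y)]);ey=np.array([-ex[1],ex[0]])
O=np.array([.6127,-.2478])
xs=np.arange(-45,62,.5);ys=np.arange(-40,40,.5)
X,Y=np.meshgrid(xs,ys,indexing='ij')
w=O+(X[...,None]*ex+Y[...,None]*ey)/1e3
W=np.dstack([w,np.full(X.shape,.106)])
T=np.linalg.inv(S['T']);c=W@T[:3,:3].T+T[:3,3]
u=(c[...,0]/c[...,2]*S['fx']+S['cx']).astype(np.float32);v=(c[...,1]/c[...,2]*S['fy']+S['cy']).astype(np.float32)
g=cv2.remap(img,u,v,cv2.INTER_LINEAR).astype(float)[...,2]
thr=190
for i in range(0,len(xs),6):
    r=g[i];b=r>thr; d=np.flatnonzero(np.diff(b.astype(int))); print(xs[i],[round(float(ys[k]+.5*(r[k]-thr)/(r[k]-r[k+1])),1) for k in d])
print('centre column',[ (xs[i],int(g[i,80])) for i in range(70,130,4)])
E
```

```text
-45.0 []
-42.0 []
-39.0 [-29.1, -11.6, 19.2, 20.2]
-36.0 [-30.3, -10.0, 15.8, 35.2]
-33.0 [-30.3, -8.6, 14.1, 35.7]
-30.0 [-30.3, -7.5, 12.2, 35.4]
-27.0 [-30.7, -5.8, 10.2, 35.2]
-24.0 [-30.7, -3.9, 8.1, 35.6]
-21.0 [-30.6, -3.5, 7.1, 35.3]
-18.0 [-30.8, -3.9, 7.3, 34.9]
-15.0 [-30.8, -4.0, 7.4, 35.1]
-12.0 [-30.9, -3.9, 7.3, 35.0]
-9.0 [-31.2, -4.3, 7.1, 34.7]
-6.0 [-31.2, -4.2, 7.2, 34.4]
-3.0 [-31.2, -4.1, 7.1, 34.5]
0.0 [-31.5, -4.5, 6.9, 34.3]
3.0 [-31.5, -4.6, 6.6, 34.2]
6.0 [-31.7, -4.3, 6.3, 34.4]
9.0 [-32.2, 34.1]
12.0 [-32.6, 34.8]
15.0 [-32.1, 34.6]
18.0 [-32.1, 34.1]
21.0 [-32.3, 33.8]
24.0 [-31.1, 33.6]
27.0 [-17.2, 22.2, 24.5, 31.0]
30.0 [-17.2, 18.4]
33.0 [-17.1, 18.3]
36.0 [-17.1, 17.9]
39.0 [-17.6, 17.7]
42.0 [-17.8, 17.9]
45.0 [-17.7, 17.6]
48.0 [-18.1, 17.5]
51.0 [-17.8, 18.7]
54.0 [-17.7, 19.6]
57.0 [-17.2, 18.4]
60.0 [-14.6, 17.4]
centre column [(np.float64(-10.0), 100), (np.float64(-8.0), 98), (np.float64(-6.0), 98), (np.float64(-4.0), 100), (np.float64(-2.0), 100), (np.float64(0.0), 98), (np.float64(2.0), 98), (np.float64(4.0), 100), (np.float64(6.0), 122), (np.float64(8.0), 188), (np.float64(10.0), 224), (np.float64(12.0), 239), (np.float64(14.0), 241), (np.float64(16.0), 240), (np.float64(18.0), 241)]
```

arm_command(targets=[0,0,1.8,0.5,-1.7,25,1,0,0,1.8,0.5,-1.7,50,1,0,0,1.8,0.5,-1.7,64,1,0,0,1.8,0.5,-1.7,64,1,0,0,1.8,0.5,-1.7,64,1])

```text
time: 8.55
tool_pos: [0.5316, -0.2683, 0.1252]
ee_rot: [3.141, -0.001, 0.23]
wrist_force: [0.0, -1.1, -1.2]
width: 0.0157
finger_force: 29.9
```

```bash
python3 - <<'E'
from h import *
p,Rr,o=cur(); print(p,o['ee_rot'],o['wrist_force'])
e=np.array([np.cos(np.radians(13.3)),np.sin(np.radians(13.3))]);d=p[:2]-[.6126,-.2475];print('along',d@e*1e3,'lat',(e[0]*d[1]-e[1]*d[0])*1e3)
s=snap('side'); save('front',cv2.resize(s['color'][165:225,240:330],(720,480),interpolation=2))
E
```

```text
[ 0.53156075 -0.26827267  0.12516507] [ 3.14079990e+00 -7.15444790e-04  2.29947466e-01] [ 0.01108369 -1.14650937 -1.16516633]
along -83.6444330513914 lat -1.5724672313117243
```

View pics/front.png

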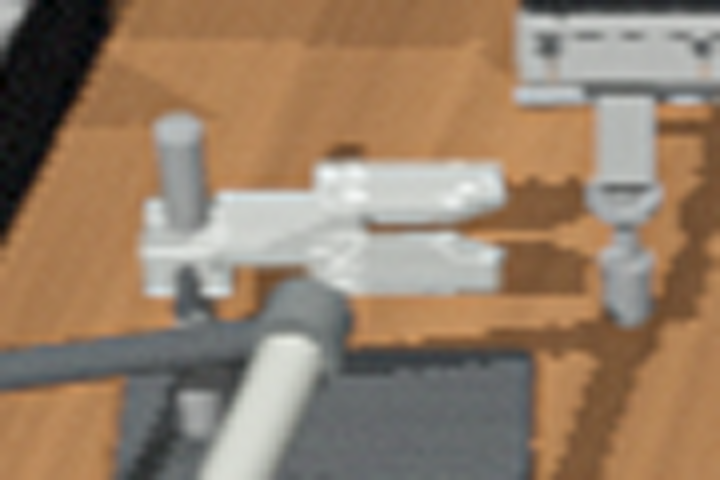

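The view shows the collar's underside at about row 215 and the foot's top at about row 250. The plate's slot is at rows 221–232, so the neck is level with it. I go in gently.

arm_command(targets=[0,0,0,15,-1.5,0,1,0,0,0,28,-1.5,0,1,0,0,0,36,-1.5,0,1,0,0,0,42,-1.5,0,1,0,0,0,48,-1.5,0,1,0,0,0,54,-1.5,0,1,0,0,0,58,-1.5,0,1,0,0,0,58,-1.5,0,1])

```text
time: 9.4
tool_pos: [0.5877, -0.2537, 0.1241]
ee_rot: [-3.142, 0.0, 0.23]
wrist_force: [-0.3, -0.6, -0.9]
width: 0.0154
finger_force: 29.9
```

```bash
python3 - <<'E'
from h import *
p,Rr,o=cur(); print(p,o['ee_rot'],o['wrist_force'],o['wrist_torque'])
e=np.array([np.cos(np.radians(13.3)),np.sin(np.radians(13.3))]);d=p[:2]-[.6126,-.2475];print('along',d@e*1e3,'lat',(e[0]*d[1]-e[1]*d[0])*1e3)
s=snap('side'); save('mid',cv2.resize(s['color'][165:225,240:330],(720,480),interpolation=2))
E
```

```text
[ 0.58771432 -0.2536813   0.12414239] [-3.14150487e+00  7.74009152e-05  2.29690632e-01] [-0.27593584 -0.55339837 -0.92940561] [-0.02428471  0.0111238  -0.01785781]
along -25.640226607472112 lat -0.2905681672384962
```

View pics/mid.png

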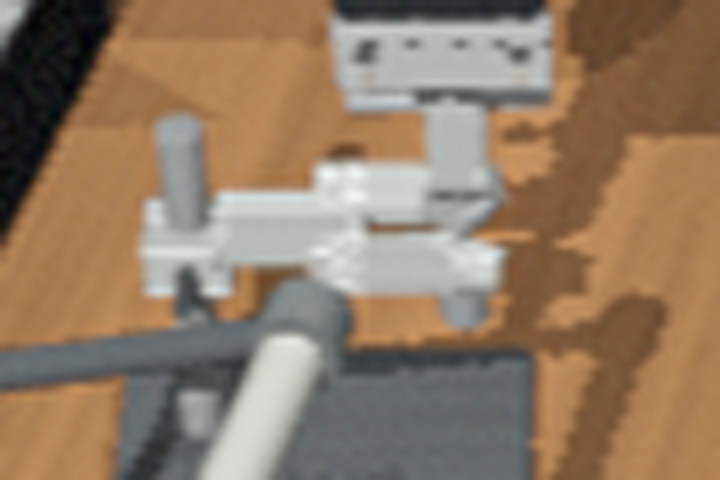

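The picture shows the neck between the plate's arms. The collar is above the plate at (455,205), the foot below it at (465,305), and there is no force.

arm_command(targets=[0,0,0,4,-0.3,0,1,0,0,0,8,-0.3,0,1,0,0,0,12,-0.3,0,1,0,0,0,16,-0.3,0,1,0,0,0,20,-0.3,0,1,0,0,0,22,-0.3,0,1,0,0,0,22,-0.3,0,1])

```text
time: 10.15
tool_pos: [0.609, -0.2484, 0.1242]
ee_rot: [3.142, 0.0, 0.23]
wrist_force: [-0.1, 0.7, -1.4]
width: 0.0153
finger_force: 29.9
```

Free so far, at about -3.7 mm along the slot. I feel for the back wall in small steps.

arm_command(targets=[0,0,0,2,0,0,1,0,0,0,4,0,0,1,0,0,0,5,0,0,1,0,0,0,5,0,0,1])

```text
time: 10.55
tool_pos: [0.6137, -0.2473, 0.1243]
ee_rot: [3.142, -0.0, 0.229]
wrist_force: [-0.2, -0.1, -1.3]
width: 0.0153
finger_force: 29.9
```

arm_command(targets=[0,0,0,1,0,0,1,0,0,0,2,0,0,1,0,0,0,2,0,0,1])

```text
time: 10.85
tool_pos: [0.6155, -0.2469, 0.1243]
ee_rot: [3.142, 0.0, 0.229]
wrist_force: [-0.4, -0.6, -1.0]
width: 0.0151
finger_force: 29.9
```

arm_command(targets=[0,0,0,1,0,0,1,0,0,0,1,0,0,1])

```text
time: 11.05
tool_pos: [0.6159, -0.2469, 0.1243]
ee_rot: [-3.141, 0.002, 0.229]
wrist_force: [-3.2, 0.1, -0.2]
width: 0.0156
finger_force: 29.9
```

arm_command(targets=[0,0,0,1,0,0,1,0,0,0,1,0,0,1])

```text
time: 11.25
tool_pos: [0.6162, -0.2468, 0.1243]
ee_rot: [-3.141, 0.003, 0.229]
wrist_force: [-5.8, -1.2, 1.6]
width: 0.0155
finger_force: 30.0
```

Contact with the back wall at about x 0.6157. I back off slightly and lower until the collar bears.

arm_command(targets=[0,0,0,-2,0,0,1,0,0,0,-2,0,2,1,0,0,0,-2,0,3,1,0,0,0,-2,0,4,1,0,0,0,-2,0,4,1])

```text
time: 11.75
tool_pos: [0.6157, -0.247, 0.121]
ee_rot: [3.141, -0.001, 0.229]
wrist_force: [-2.5, -0.5, 3.1]
width: 0.0155
finger_force: 30.0
```

arm_command(targets=[0,0,0,0,0,1,1,0,0,0,0,0,1,1])

```text
time: 11.95
tool_pos: [0.6158, -0.247, 0.121]
ee_rot: [3.141, -0.001, 0.229]
wrist_force: [-4.2, 0.1, 6.0]
width: 0.0157
finger_force: 30.0
```

arm_command(targets=[0,0,0,0,0,1,1,0,0,0,0,0,1,1])

```text
time: 12.15
tool_pos: [0.6158, -0.2471, 0.1209]
ee_rot: [3.14, -0.002, 0.229]
wrist_force: [-4.2, -0.1, 8.7]
width: 0.0152
finger_force: 30.0
```

arm_command(targets=[0,0,0,-1.5,0,-1.5,1,0,0,0,-1.5,0,-1.5,1])

```text
time: 12.35
tool_pos: [0.6152, -0.2472, 0.1209]
ee_rot: [3.14, -0.003, 0.23]
wrist_force: [-0.5, 0.9, 4.2]
width: 0.0157
finger_force: 30.0
```

```bash
python3 - <<'E'
from h import *
p,Rr,o=cur(); print(p,o['ee_rot'],o['wrist_force'],o['wrist_torque'])
s=snap('side'); save('rest',cv2.resize(s['color'][160:215,240:320],(800,550),interpolation=2))
E
```

```text
[ 0.61518564 -0.24721162  0.1208801 ] [ 3.14036405 -0.00314927  0.22966467] [-0.53894732  0.94625119  4.15712762] [ 0.14874766  0.03185835 -0.00040361]
```

View pics/rest.png

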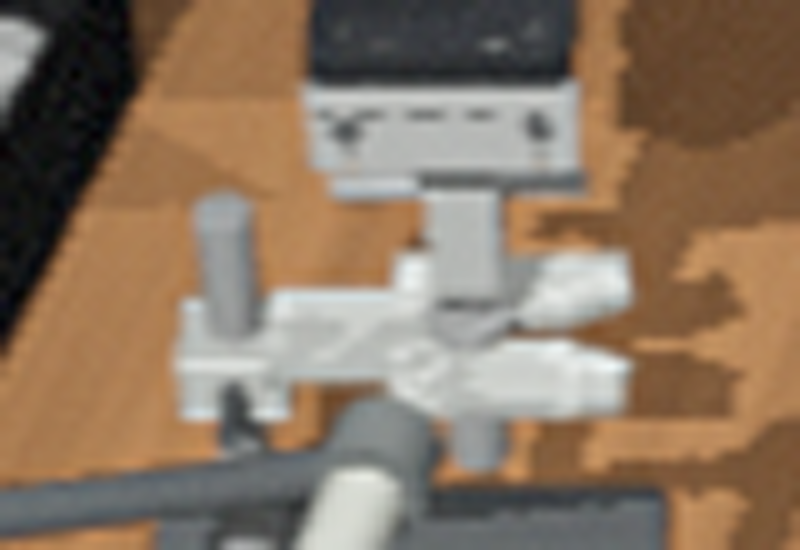

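The picture shows the collar seated on the plate at (475,325), with the foot below at (478,445). The vertical load is about 4 N and the side load is near zero. I ease the fingers open.

arm_command(targets=[0,0,0,0,0,-0.5,0.62,0,0,0,0,0,-0.5,0.58,0,0,0,0,0,-0.5,0.5,0,0,0,0,0,-0.5,0.3,0,0,0,0,0,-0.5,0.1,0,0,0,0,0,-0.5,0.1,0,0,0,0,0,-0.5,0.1])

```text
time: 13.1
tool_pos: [0.6141, -0.2473, 0.1203]
ee_rot: [3.142, 0.0, 0.229]
wrist_force: [-0.7, -0.4, -0.1]
width: 0.0423
finger_force: 0.0
```

```bash
python3 - <<'E'
from h import *
p,Rr,o=cur(); print(p,o['width'],o['wrist_force'],o['time'])
s=snap('side'); P=pts(s)
for lo in np.arange(.045,.165,.008):
    m=(abs(P[...,0]-.615)<.045)&(abs(P[...,1]+.243)<.012)&(P[...,2]>lo)&(P[...,2]<lo+.008)
    if m.sum(): q=P[m]; print(round(lo,3),m.sum(),np.median(q,0).round(4),q[:,0].min().round(4),q[:,0].max().round(4))
E
```

```text
[ 0.6140563  -0.24730421  0.12025923] 0.04225353706371277 [-0.69479063 -0.38578182 -0.12467948] 13.1
0.053 8 [ 0.6134 -0.2422  0.0596] 0.6065 0.6217
0.061 6 [ 0.6097 -0.2384  0.0659] 0.6063 0.6165
0.069 12 [ 0.6123 -0.2386  0.0729] 0.6052 0.6201
0.077 4 [ 0.6095 -0.235   0.0787] 0.6065 0.6179
0.093 3 [ 0.6207 -0.2379  0.1006] 0.5975 0.6535
0.101 101 [ 0.6305 -0.2397  0.1053] 0.5713 0.6596
0.109 16 [ 0.6254 -0.2421  0.1102] 0.5876 0.6587
0.149 31 [ 0.6046 -0.2446  0.1549] 0.5812 0.6467
0.157 17 [ 0.595  -0.2464  0.1579] 0.5783 0.6311
```

Released with no forces. I rise straight up, clear of the cross bar.

arm_command(targets=[0,0,0,0,0,-3,0,0,0,0,0,0,-10,0,0,0,0,0,0,-20,0,0,0,0,0,0,-35,0,0,0,0,0,0,-55,0,0,0,0,0,0,-85,0,0,0,0,0,0,-125,0,0,0,0,-100,0,-140,0,0,0,0,-180,0,-150,0,0,0,0,-240,0,-150,0,0,0,0,-240,0,-150,0,0,0,0,-240,0,-150,0,0,0,0,-240,0,-150,0,0,0,0,-240,0,-150,0])

```text
time: 14.55
tool_pos: [0.3803, -0.3022, 0.2723]
ee_rot: [3.139, -0.003, 0.228]
wrist_force: [0.4, 0.6, -0.0]
width: 0.0467
finger_force: 0.0
```

```bash
python3 - <<'E'
from h import *
p,Rr,o=cur(); print(p,o['time'],o['wrist_force'])
s=snap('side'); t=snap('top'); 
for n,S in(('side',s),('top',t)):
    P=pts(S)
    for lo in np.arange(.04,.176,.008):
        m=(abs(P[...,0]-.615)<.05)&(abs(P[...,1]+.243)<.035)&(P[...,2]>lo)&(P[...,2]<lo+.008)
        if lo>.09 and lo<.108: continue
        if m.sum(): q=P[m]; print(n,round(lo,3),m.sum(),np.median(q,0).round(4),q[:,:2].min(0).round(3),q[:,:2].max(0).round(3))
E
```

```text
[ 0.38033876 -0.30224095  0.27227907] 14.55 [ 0.44186682  0.64070252 -0.04392889]
side 0.048 1 [ 0.6131 -0.2448  0.0531] [ 0.613 -0.245] [ 0.613 -0.245]
side 0.056 7 [ 0.6115 -0.2425  0.0593] [ 0.607 -0.245] [ 0.618 -0.24 ]
side 0.064 14 [ 0.6126 -0.2416  0.0671] [ 0.605 -0.246] [ 0.62  -0.236]
side 0.072 9 [ 0.6133 -0.2386  0.0751] [ 0.606 -0.243] [ 0.619 -0.236]
side 0.08 1 [ 0.6624 -0.2191  0.0871] [ 0.662 -0.219] [ 0.662 -0.219]
side 0.088 7 [ 0.6614 -0.221   0.0914] [ 0.66  -0.231] [ 0.664 -0.216]
side 0.112 30 [ 0.6139 -0.2413  0.1132] [ 0.596 -0.256] [ 0.64  -0.218]
side 0.12 16 [ 0.613  -0.2406  0.1254] [ 0.606 -0.246] [ 0.622 -0.235]
side 0.128 11 [ 0.6104 -0.2415  0.1334] [ 0.607 -0.247] [ 0.62  -0.237]
side 0.136 16 [ 0.611  -0.2406  0.1408] [ 0.606 -0.247] [ 0.621 -0.235]
side 0.144 16 [ 0.6122 -0.2424  0.1499] [ 0.58  -0.255] [ 0.647 -0.236]
side 0.152 68 [ 0.6142 -0.2449  0.1564] [ 0.58  -0.257] [ 0.647 -0.232]
side 0.16 17 [ 0.6098 -0.2403  0.1612] [ 0.585 -0.25 ] [ 0.635 -0.233]
top 0.072 1 [ 0.6087 -0.2518  0.0783] [ 0.609 -0.252] [ 0.609 -0.252]
top 0.08 4 [ 0.6099 -0.2499  0.0828] [ 0.607 -0.253] [ 0.611 -0.248]
top 0.088 1 [ 0.6628 -0.2186  0.089 ] [ 0.663 -0.219] [ 0.663 -0.219]
top 0.112 24 [ 0.6104 -0.241   0.1138] [ 0.595 -0.256] [ 0.624 -0.222]
top 0.12 9 [ 0.6095 -0.2455  0.1228] [ 0.608 -0.251] [ 0.618 -0.239]
top 0.128 7 [ 0.6112 -0.2405  0.1323] [ 0.608 -0.246] [ 0.617 -0.239]
top 0.136 6 [ 0.6092 -0.2434  0.1378] [ 0.608 -0.248] [ 0.614 -0.24 ]
top 0.144 7 [ 0.6113 -0.2407  0.1455] [ 0.607 -0.246] [ 0.618 -0.239]
top 0.152 99 [ 0.6151 -0.2461  0.1572] [ 0.581 -0.257] [ 0.649 -0.236]
top 0.16 18 [ 0.6115 -0.245   0.1607] [ 0.588 -0.253] [ 0.637 -0.24 ]
```

The pin stands upright: its axis is at x ≈ 0.613 at every height, and its top is at 0.161 m, which matches the collar resting on the plate. It sits at the back of the notch.

```bash
python3 -c "
from bench import robot
print(robot.close_job())"
```

```text
the job is handed in; nothing more can be done
None
```

The pin is out of the bush and parked at the back of the stand's notch. It hangs upright by its collar, the gripper is open and clear, and the job was handed in at about 14.6 s; the close call returned no verdict.

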